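# Pin back the belt tensioner of a tube conveyor

### The arm

A 6-joint arm with a two-finger parallel gripper is mounted at the origin on the work surface. World frame = base frame: x ahead of the robot, y to its left, z up, the work surface at z = 0. Lengths are in m, angles in rad, forces in N, time in s.
With the tool pointing down it reaches from about 0.35 to 0.775 m from the base axis. Payload 5.5 kg.
Tool frame: the origin (TCP) lies midway between the tips of the shut fingers; the grasp point (between the pads) lies 19 mm behind it; z points along the fingers, y is the line along which they close (so a half turn about z gives the same grasp; the last joint's range is limited). The gripper opens to 85 mm and grips with 20 to 120 N. Pads are 22 mm wide; open, the fingers measure 114 mm over their backs; the gripper's body (76 mm by 85 mm) begins 54 mm behind the grasp point. The pads swing forward as they close: fully open they stand 13 mm farther back than shut.
Start: joints at [-1.398, 0.313, 0.046, 1.304, 0, 1.431], TCP at [0.177, -0.547, 0.231] pointing down, gripper open.
Joint ranges: [-2.76, 2.76], [-0.86, 1.69], [-1.03, 1.26], [-2.2, 2.34], [-1.47, 1.5], [-3.14, 3.14]. Speed limits (rad/s): [2.57, 2.57, 3.14, 3.14, 3.14, 3.14].

### API

Orientations are given as a unit quaternion [w, x, y, z].
In Python, from workcell import env gives the robot as it stands. The module is installed in compiled form; this text tells all that it offers.
- The arm moves only by the tool servo_tool, never from a script. Its argument "increments" is a list of rows, each an object of numbers: "grip": the closure, from 0 (fully open) to 1 (shut); "x", "y", "z": the shift along the tool's x, y, z in mm; "roll": the turn about the tool's z in degrees. In form: [{"grip": .., "x": .., "y": .., "z": .., "roll": ..}, ...]. A call has 1 to 5 rows; each row shifts and turns the commanded pose from where the row before left it, along the tool's axes as they then stand; what a row does not reach is not made up. A row lasts 1/12 s, in which the tool goes at most 41.7 mm and 7.16 degrees, less where a joint would pass 70% of its speed; a pose out of reach is approached as far as the arm can. A call is refused whole if a number of a shift passes 41.7 or a number of a turn 7.16, either way. A call with a gripper value outside its range is refused whole. The fingers move at their own pace and stop on an object; "grip_force" is the grip in N (left out, the last holds). Time passes only in rows, so rows that do not move let the fingers close. It gives the time, the measured TCP pose, the force, the opening and the grip force at its end, in the units of the state.
- env.get_state(): the state, without advancing time (a new reading comes with each control period).
- env.read_camera(name): name is "side" or "top"; returns the picture (400x640x3 uint8, red, green, blue); there is no depth.
- env.get_calibration(name): a dict with "vertical_fov" (degrees; the focal length in pixels is half the picture's height over the tangent of half this angle, whatever the lens; pixels are square), "cx", "cy" (the principal point, pixels), "rvec" (rotation vector, rad) and "tvec" (3), from world to camera coordinates, as OpenCV has them. Camera axes: x right, y down, z forward; pixel columns grow to the right and rows downward; lengths in m; the calibration is good to about 2 mm. A picture is of the moment at which its call begins. get_calibration takes no time and is no camera call.
- env.hand_in(): hands the job in; it is judged then, once.
The state is a dict: "clock": time; "joint_pos": joint angles; "qvel": joint speeds; "tau": joint torques, N m; "tcp_pos": TCP position; "orientation": TCP orientation; "wrist_force": force on the tool from outside, world axes, zero at the start; "ft_torque": the same for the moment, N m; "finger_gap": finger opening in m; "grip_force": force on a finger pad.
Only numpy, scipy, OpenCV 4.12 (cv2) and the standard library are available. Lean on these libraries where they do the work, as an engineer would, in place of code of your own. Each camera call takes 0.05 s, during which the arm holds its last target. There are 200 camera calls.

### The job

The drive belt of the tube conveyor is off for a change. Take the red-headed locking pin from its stand, put it in the eye of the blue tensioner lever, and with it draw the lever round against the spring until the pin drops into the lock hole in the plate below; leave it fully home, so that the tension wheel stays held back. Feel for the hole with light pressure, never force the pin or jam the lever against its end stop, do not let the lever snap back, and leave the tube rack, spare wheel and screwdriver where they are.

Things in the scene. Friction and masses are not known exactly. Their poses are not given: they have to be found in the camera images.
- pin (a point): Locking pin, upright in a grey stand (top 45 mm up). Red round knob 24 mm wide, 40 mm high; below it a steel collar 20 mm wide, 4 mm thick (rests on the stand), then a steel shank 10 mm wide, 40 mm long, its last 5 mm tapered to a 7.6 mm tip. The point is the knob's centre: 24 mm above the collar's underside, 64 mm above the tip; z up along the pin. 48 to 84 g.
- eye (a point): Eye of the blue lever: square boss 26 x 26 mm, 22 mm high, with a vertical 12.4 mm through hole. The point is the hole's mouth on the boss's top, 103 mm above the bench; it moves with the lever on a 75 mm circle about the pivot. A pin in the eye stops on the index plate with its collar 15 mm above the boss; over the lock hole it sinks until the collar lies on the boss.
- pivot (a point): Point on the tensioner's vertical axis, 80 mm above the bench, under its round blue hub (46 mm wide, top 97 mm up). The flat steel index plate (36 mm wide, top 78 mm up, 3 mm below the boss) is curved round it under the lever's path; its one lock hole, 12.4 mm wide, 18 mm deep, lies 75 mm from this axis.
- tensioner (a joint): Tensioner angle, rad, growing counter-clockwise from above: 0 at rest (start), end stop at 1.25. The lock hole is somewhere from 0.53 to 1.13: the plate is clamped where the last adjustment left it, so this differs and is not measured. At the eye the spring pushes back with 4 N at rest, 7 to 11 N near the hole (4.2 + 6 per rad), plus damping (3.3 N per rad/s). Let go, it flies back.
- drive: Fixed drive unit: white housing 255 x 250 mm, aluminium top 60 mm up, two pulleys (tops 99 mm), blue tensioner with black wheel (106 mm), lane beyond with 3 tubes (180 mm). Origin on the pivot axis at bench level, x towards the lane; the lever rests 150 degrees counter-clockwise from x. The pin is forced if it and the unit (lever and plate) press on each other with over 50 N.
- tube_rack: Blue rack 180 x 66 mm with capped tubes up to 104 mm high, loose, to be left alone. Origin under its centre.
- spare_wheel: Spare tension wheel, black disc 40 mm wide and 16 mm high lying on the bench, loose, to be left alone. Origin under its centre.
- screwdriver: Screwdriver 190 mm long with a yellow handle lying on the bench, to be left alone. Origin under its middle.

How it is judged:
By the outcome, as a careful person would: the job done as asked, in the order asked, and still so for the second after the job is handed in, with the robot touching nothing.
It also fails if it takes over 64 s, if anything falls off the work surface, if the arm or the gripper's body presses on something with over 40 N, if the wrist force passes 120 N, or if a joint passes its speed limit or range.

## Working session

There is one attempt and no reset: what is moved stays moved. The work goes in short steps, Python scripts to look and compute and a tool call to move; the robot and the scene stay as the last step left them, time stands still between calls to the robot, and variables do not carry over. Pictures are saved under pics/ and viewed, at most 10 in all, crops included, and the job is handed in when it is done.

Besides the shell and the picture viewer there is one more tool, called after "Emit:" as a command line: name --argument value ..., lists and objects as JSON in quotes. servo_tool: Moves the arm, as the interface text tells. Its arguments: {"type":"object","properties":{"increments":{"type":"array"},"grip_force":{"type":"number"}},"required":["increments"]}

```bash
mkdir -p pics; cat > h.py <<'E'
import numpy as np, cv2
from workcell import env
def cal(n):
    c=env.get_calibration(n); f=200/np.tan(np.radians(c["vertical_fov"])/2)
    R,_=cv2.Rodrigues(np.array(c["rvec"],float)); return f,c["cx"],c["cy"],R,np.array(c["tvec"],float).ravel()
def ray(n,u,v):
    f,cx,cy,R,t=cal(n); d=R.T@np.array([(u-cx)/f,(v-cy)/f,1.]); return -R.T@t,d
def at(n,u,v,z):
    o,d=ray(n,u,v); return o+d*(z-o[2])/d[2]
def proj(n,p):
    f,cx,cy,R,t=cal(n); q=R@np.array(p,float)+t; return np.round([f*q[0]/q[2]+cx,f*q[1]/q[2]+cy],1)
def shot(n,name):
    im=cv2.cvtColor(env.read_camera(n),cv2.COLOR_RGB2BGR); cv2.imwrite(f"pics/{name}.png",im); return im
def blobs(im,lo,hi,amin=30):
    m=cv2.inRange(cv2.cvtColor(im,cv2.COLOR_BGR2HSV),np.array(lo),np.array(hi))
    n,_,s,c=cv2.connectedComponentsWithStats(m); return [(s[i].tolist(),c[i].round(1).tolist()) for i in range(1,n) if s[i][4]>=amin]
E
python3 - <<'E'
from h import *
for n in("top","side"):
    im=shot(n,n+"0"); print(n,cal(n)[0],(-cal(n)[3].T@cal(n)[4]).round(3))
    print("red",blobs(im,(0,130,60),(8,255,255)),blobs(im,(172,130,60),(180,255,255)))
    print("blue",blobs(im,(95,120,40),(125,255,255),60))
print(env.get_state())
E
```

```text
top 439.8687697297566 [ 0.347 -0.017  1.4  ]
red [([206, 234, 8, 8, 50], [209.6, 237.6])] []
blue [([334, 132, 26, 13, 197], [346.5, 138.4]), ([254, 137, 13, 13, 101], [260.6, 143.7]), ([0, 151, 56, 43, 1472], [28.6, 171.7]), ([286, 181, 40, 44, 411], [303.5, 200.2]), ([413, 198, 35, 61, 711], [424.7, 228.5]), ([601, 212, 39, 46, 947], [616.6, 231.2]), ([0, 259, 35, 45, 1361], [17.5, 280.5]), ([0, 325, 32, 49, 652], [19.8, 347.7]), ([111, 358, 46, 12, 92], [133.5, 363.5])]
side 428.6543106834959 [0.479 0.693 0.787]
red [([361, 120, 5, 9, 32], [363.4, 123.3]), ([249, 135, 6, 10, 45], [251.7, 139.0]), ([357, 334, 14, 23, 236], [363.7, 344.7])] []
blue [([372, 31, 36, 31, 560], [384.9, 46.9]), ([342, 122, 64, 32, 735], [373.3, 143.1]), ([246, 161, 18, 27, 280], [255.3, 176.0]), ([302, 196, 55, 45, 725], [327.9, 221.0]), ([219, 249, 19, 21, 273], [228.3, 260.1])]
{'clock': 0.1, 'joint_pos': array([-1.39764635e+00,  3.13907019e-01,  4.51008411e-02,  1.30361714e+00,
        3.14710007e-05,  1.43117646e+00]), 'qvel': array([ 5.55709784e-05, -3.37063612e-03,  2.16382046e-03, -4.00971466e-04,
       -2.11400970e-04,  8.62014618e-04]), 'tau': array([ 2.48122124e-03, -4.81721878e+01,  2.99246603e+01,  1.26703363e-02,
       -1.89811349e-04,  7.10198066e-06]), 'tcp_pos': array([ 0.1768343 , -0.54665268,  0.23051183]), 'orientation': array([-8.13645302e-04,  9.87796454e-01,  1.55748207e-01,  2.09562272e-06]), 'wrist_force': array([0.44614805, 0.65800535, 0.19021738]), 'ft_torque': array([ 0.01074439, -0.03903386,  0.01653323]), 'grip_force': 0.0, 'finger_gap': 0.08519904521439785}
```

View pics/top0.png

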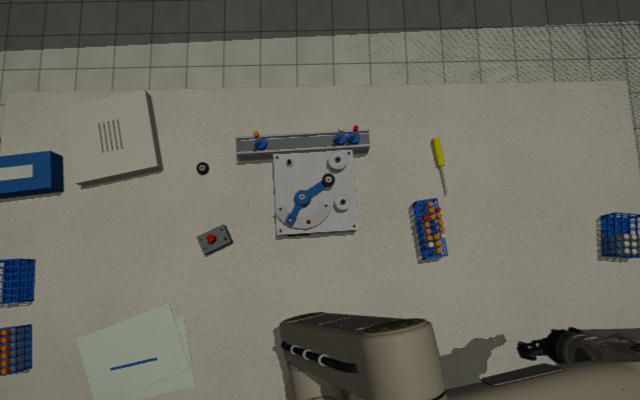

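View pics/side0.png

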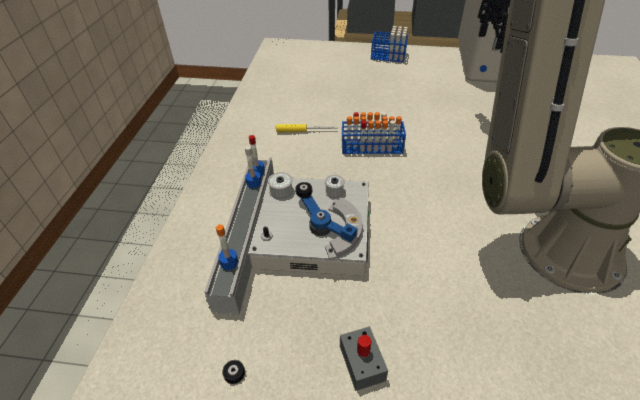

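The top view shows the pin at (210,238) and the hub at (303,198), with the eye at about (291,219). In the side view the pin is at (364,345) and the lever eye is near (350,232). I'll enlarge the drive and compute positions.

```bash
python3 - <<'E'
from h import *
t=cv2.imread("pics/top0.png"); s=cv2.imread("pics/side0.png")
a=cv2.resize(t[140:245,265:365],(500,525),interpolation=cv2.INTER_CUBIC)
b=cv2.resize(s[170:275,245:375],(650,525),interpolation=cv2.INTER_CUBIC)
c=np.hstack([cv2.resize(a,(350,368)),cv2.resize(b,(450,364+4))]); cv2.imwrite("pics/crop.png",c)
def mid(o1,d1,o2,d2):
    A=np.stack([d1,-d2],1); k=np.linalg.lstsq(A,o2-o1,rcond=None)[0]; p,q=o1+k[0]*d1,o2+k[1]*d2; return (p+q)/2,np.linalg.norm(p-q)
print("pin tri",mid(*ray("top",209.6,237.6),*ray("side",363.7,344.7)), at("top",209.6,237.6,.089),at("side",363.7,344.7,.069))
# drive plate corners (top 60mm): white housing
for u,v in((274,153),(354,151),(356,233),(276,235)): print(at("top",u,v,.06).round(3))
print("hub",at("top",303,198,.097),"eye",at("top",291,219,.103))
E
```

```text
pin tri (array([0.46514915, 0.33135844, 0.0763056 ]), np.float64(0.0003900359468701311)) [0.4642074  0.32799259 0.089     ] [0.4648139  0.32766918 0.069     ]
[0.729 0.139 0.06 ]
[ 0.73  -0.113  0.06 ]
[ 0.471 -0.111  0.06 ]
[0.47  0.133 0.06 ]
hub [0.57671481 0.04791488 0.097     ] eye [0.51310062 0.08401544 0.103     ]
```

View pics/crop.png

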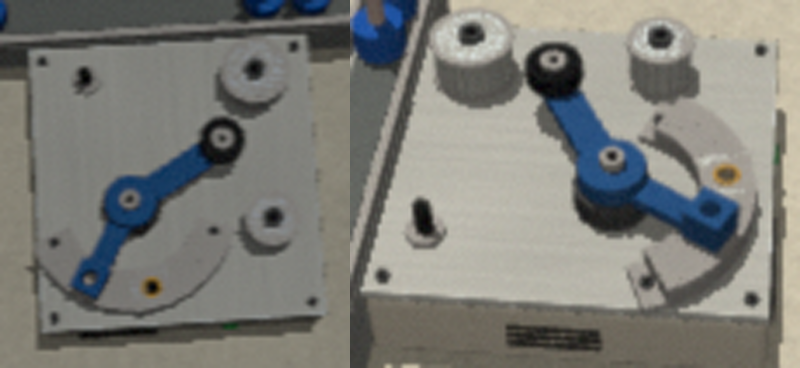

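The crop shows the eye hole at about (290.7,219.9) in the top view. The lock hole has an orange ring at about (308.4,221.9) top and (354,219.6) side. I'll refine these.

```bash
python3 - <<'E'
from h import *
t=cv2.imread("pics/top0.png"); s=cv2.imread("pics/side0.png")
def orange(im,x0,x1,y0,y1):
    return [(b[0],np.round(np.array(b[1])+[x0,y0],1)) for b in blobs(im[y0:y1,x0:x1],(8,110,60),(30,255,255),4)]
print(orange(t,265,365,150,240),orange(s,300,375,190,245))
P=lambda l,p:print(l,p.round(4))
pts={}
for n,h,e,r in(("top",(302.1,196.8),(290.7,219.9),(308.4,221.9)),("side",(320.7,214.8),(349.,229.1),(354.,219.6))):
    H,E,R=at(n,*h,.099)[:2],at(n,*e,.103)[:2],at(n,*r,.078)[:2]
    print(n,H.round(4),E.round(4),R.round(4),"rE",np.linalg.norm(E-H).round(4),"rR",np.linalg.norm(R-H).round(4))
    ang=lambda v:np.arctan2(v[1],v[0]); print(np.degrees(ang(E-H)),np.degrees(ang(R-H)), (ang(R-H)-ang(E-H))%(2*np.pi))
E
```

```text
[([41, 69, 5, 6, 16], array([308.1, 221.2]))] [([50, 27, 8, 6, 24], array([353.5, 219.3]))]
top [0.5801 0.0505] [0.5104 0.0849] [0.5064 0.0334] rE 0.0777 rR 0.0757
153.6802831357703 -166.98999861160684 0.6864330773899798
side [0.5803 0.0504] [0.5143 0.0882] [0.507  0.0363] rE 0.0761 rR 0.0747
150.24440335718143 -169.12274118650103 0.7091771121996846
```

Pin (0.4645, 0.328), pivot (0.580, 0.0505), eye ≈ (0.513, 0.087) and lock hole ≈ (0.5068, 0.035), which is about 0.70 rad. The radii match the 75 mm given. I'll arc round the base to the pin.

Emit:
servo_tool --increments '[{"grip": 0,"x": 40,"y": 0,"z": 0,"roll": -4},{"grip": 0,"x": 40,"y": 0,"z": 0,"roll": -4},{"grip": 0,"x": 40,"y": 0,"z": 0,"roll": -4},{"grip": 0,"x": 40,"y": 0,"z": 0,"roll": -4},{"grip": 0,"x": 40,"y": 0,"z": 0,"roll": -4}]' --grip_force 60

```text
clock: 0.52
tcp_pos: [0.3573, -0.4593, 0.2307]
orientation: [-0.0, 0.945, 0.326, -0.0]
wrist_force: [-0.1, 0.0, 0.7]
finger_gap: 0.0851
grip_force: 0.0
```

Emit:
servo_tool --increments '[{"grip": 0,"x": 40,"y": 0,"z": 0,"roll": -4},{"grip": 0,"x": 40,"y": 0,"z": 0,"roll": -4},{"grip": 0,"x": 40,"y": 0,"z": 0,"roll": -4},{"grip": 0,"x": 40,"y": 0,"z": 0,"roll": -4},{"grip": 0,"x": 40,"y": 0,"z": 0,"roll": -4}]'

```text
clock: 0.93
tcp_pos: [0.4956, -0.3156, 0.2306]
orientation: [-0.0, 0.874, 0.486, -0.0]
wrist_force: [-0.0, -0.6, -0.2]
finger_gap: 0.0852
grip_force: 0.0
```

Emit:
servo_tool --increments '[{"grip": 0,"x": 40,"y": 0,"z": 0,"roll": -4},{"grip": 0,"x": 40,"y": 0,"z": 0,"roll": -4},{"grip": 0,"x": 40,"y": 0,"z": 0,"roll": -4},{"grip": 0,"x": 40,"y": 0,"z": 0,"roll": -4},{"grip": 0,"x": 40,"y": 0,"z": 0,"roll": -4}]'

```text
clock: 1.35
tcp_pos: [0.5762, -0.1336, 0.2306]
orientation: [-0.0, 0.776, 0.63, -0.0]
wrist_force: [1.2, -0.3, -0.5]
finger_gap: 0.085
grip_force: 0.0
```

Emit:
servo_tool --increments '[{"grip": 0,"x": 40,"y": 0,"z": 0,"roll": -4},{"grip": 0,"x": 40,"y": 0,"z": 0,"roll": -4},{"grip": 0,"x": 40,"y": 0,"z": 0,"roll": -4},{"grip": 0,"x": 40,"y": 0,"z": 0,"roll": -4},{"grip": 0,"x": 40,"y": 0,"z": 0,"roll": -4}]'

```text
clock: 1.77
tcp_pos: [0.5896, 0.065, 0.2306]
orientation: [-0.0, 0.655, 0.755, -0.0]
wrist_force: [0.8, -0.9, 0.5]
finger_gap: 0.0855
grip_force: 0.0
```

Emit:
servo_tool --increments '[{"grip": 0,"x": 40,"y": 0,"z": 0,"roll": -4},{"grip": 0,"x": 40,"y": 0,"z": 0,"roll": -4},{"grip": 0,"x": 40,"y": 0,"z": 0,"roll": -4},{"grip": 0,"x": 40,"y": 0,"z": 0,"roll": -4},{"grip": 0,"x": 40,"y": 0,"z": 0,"roll": -4}]'

```text
clock: 2.18
tcp_pos: [0.5344, 0.2563, 0.2306]
orientation: [-0.0, 0.514, 0.858, -0.0]
wrist_force: [0.4, 1.2, 0.0]
finger_gap: 0.0854
grip_force: 0.0
```

Emit:
servo_tool --increments '[{"grip": 0,"x": 32,"y": -9.3,"z": 0,"roll": 0},{"grip": 0,"x": 32,"y": -9.3,"z": 0,"roll": 0},{"grip": 0,"x": 32,"y": -9.4,"z": 0,"roll": 0},{"grip": 0,"x": 0,"y": 0,"z": 10,"roll": -7},{"grip": 0,"x": 0,"y": 0,"z": 10,"roll": -7}]'

```text
clock: 2.6
tcp_pos: [0.4639, 0.328, 0.2114]
orientation: [0.0, 0.403, 0.915, 0.0]
wrist_force: [0.8, 0.6, 0.4]
finger_gap: 0.0854
grip_force: 0.0
```

Emit:
servo_tool --increments '[{"grip": 0,"x": 0,"y": 0,"z": 18,"roll": -7},{"grip": 0,"x": 0,"y": 0,"z": 18,"roll": -7},{"grip": 0,"x": 0,"y": 0,"z": 18,"roll": -7},{"grip": 0,"x": 0,"y": 0,"z": 18,"roll": -7},{"grip": 0,"x": 0,"y": 0,"z": 18,"roll": -7}]'

```text
clock: 3.02
tcp_pos: [0.465, 0.326, 0.12]
orientation: [-0.0, 0.111, 0.994, -0.0]
wrist_force: [0.2, 0.3, -0.3]
finger_gap: 0.0851
grip_force: 0.0
```

Emit:
servo_tool --increments '[{"grip": 0,"x": 0,"y": 0,"z": 0,"roll": -7},{"grip": 0,"x": 0,"y": 0,"z": 0,"roll": -6},{"grip": 0,"x": 0,"y": 0,"z": 0,"roll": 0}]'

```text
clock: 3.27
tcp_pos: [0.4648, 0.3259, 0.1202]
orientation: [-0.001, -0.001, 1.0, -0.001]
wrist_force: [0.1, 0.3, 0.9]
finger_gap: 0.0852
grip_force: 0.0
```

Emit:
servo_tool --increments '[{"grip": 0,"x": 0,"y": 1.8,"z": 27,"roll": 0},{"grip": 0,"x": 0,"y": 0,"z": 20,"roll": 0},{"grip": 0,"x": 0,"y": 0,"z": 20,"roll": 0},{"grip": 0,"x": 0,"y": 0,"z": 0,"roll": 0}]'

```text
clock: 3.6
tcp_pos: [0.4627, 0.3265, 0.0504]
orientation: [-0.003, 0.002, 1.0, -0.002]
wrist_force: [-1.3, -1.0, -0.2]
finger_gap: 0.0859
grip_force: 0.0
```

```bash
python3 - <<'E'
from h import *
im=shot("side","s1"); p=env.get_state()["tcp_pos"]; print(p,proj("side",p))
cv2.imwrite("pics/s1c.png",cv2.resize(im[260:400,290:430],(560,560)))
print(blobs(im,(0,130,60),(8,255,255)))
E
```

```text
[0.46363461 0.32700574 0.05232111] [363.9 348.8]
[([249, 135, 6, 10, 44], [251.8, 139.2])]
```

View pics/s1c.png

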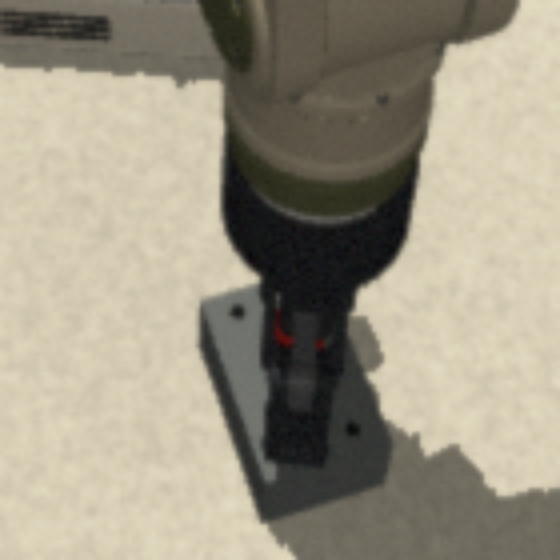

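The knob (red, at about 285–325, 330 in the crop) sits between the two fingers, so I'll close.

Emit:
servo_tool --increments '[{"grip": 1,"x": 0,"y": 0,"z": 0,"roll": 0},{"grip": 1,"x": 0,"y": 0,"z": 0,"roll": 0},{"grip": 1,"x": 0,"y": 0,"z": 0,"roll": 0},{"grip": 1,"x": 0,"y": 0,"z": 0,"roll": 0},{"grip": 1,"x": 0,"y": 0,"z": 0,"roll": 0}]' --grip_force 60

```text
clock: 4.07
tcp_pos: [0.4661, 0.3283, 0.0552]
orientation: [0.001, 0.001, 1.0, 0.0]
wrist_force: [0.2, -0.2, -0.8]
finger_gap: 0.0256
grip_force: 0.0
```

Emit:
servo_tool --increments '[{"grip": 1,"x": 0,"y": 0,"z": 0,"roll": 0},{"grip": 1,"x": 0,"y": 0,"z": 0,"roll": 0},{"grip": 1,"x": 0,"y": 0,"z": 0,"roll": 0}]'

```text
clock: 4.32
tcp_pos: [0.4661, 0.3283, 0.0553]
orientation: [0.001, 0.001, 1.0, 0.0]
wrist_force: [-1.3, -0.8, 6.0]
finger_gap: 0.0225
grip_force: 58.5
```

Emit:
servo_tool --increments '[{"grip": 1,"x": 0,"y": 0,"z": -10,"roll": 0},{"grip": 1,"x": 0,"y": 0,"z": -15,"roll": 0},{"grip": 1,"x": 0,"y": 0,"z": -25,"roll": 0},{"grip": 1,"x": 0,"y": 0,"z": -30,"roll": 0},{"grip": 1,"x": 0,"y": 0,"z": -30,"roll": 0}]'

```text
clock: 4.73
tcp_pos: [0.4647, 0.3276, 0.1652]
orientation: [-0.001, 0.001, 1.0, -0.0]
wrist_force: [0.7, -0.1, -0.8]
finger_gap: 0.023
grip_force: 58.9
```

Emit:
servo_tool --increments '[{"grip": 1,"x": 0,"y": -10,"z": -20,"roll": 0},{"grip": 1,"x": -8,"y": -35,"z": 0,"roll": 0},{"grip": 1,"x": -10,"y": -40,"z": 0,"roll": 0},{"grip": 1,"x": -10,"y": -40,"z": 0,"roll": 0},{"grip": 1,"x": -10,"y": -40,"z": 0,"roll": 0}]'

```text
clock: 5.15
tcp_pos: [0.5031, 0.1616, 0.185]
orientation: [0.0, -0.0, 1.0, -0.0]
wrist_force: [1.0, 0.3, -0.7]
finger_gap: 0.0226
grip_force: 59.0
```

Emit:
servo_tool --increments '[{"grip": 1,"x": -6,"y": -35,"z": 0,"roll": 0},{"grip": 1,"x": 0,"y": -20,"z": 0,"roll": 0},{"grip": 1,"x": 0,"y": 0,"z": 0,"roll": 0}]'

```text
clock: 5.4
tcp_pos: [0.5093, 0.1042, 0.1846]
orientation: [-0.0, 0.003, 1.0, -0.001]
wrist_force: [0.2, -0.1, -0.6]
finger_gap: 0.0224
grip_force: 59.1
```

```bash
python3 - <<'E'
from h import *
print(env.get_state())
a=shot("side","s2"); b=shot("top","t2"); p=env.get_state()["tcp_pos"]
c=np.hstack([cv2.resize(a[120:280,260:420],(480,480)),cv2.resize(b[150:250,260:360],(320,320)).repeat(1,0) if 0 else cv2.copyMakeBorder(cv2.resize(b[150:250,260:360],(320,320)),0,160,0,0,cv2.BORDER_CONSTANT)])
cv2.imwrite("pics/c2.png",c)
print("tip expected",proj("side",p-[0,0,.050]),"collar",proj("side",p-[0,0,.0103]),"eye",proj("side",[.513,.087,.103]))
E
```

```text
{'clock': 5.4, 'joint_pos': array([ 0.04799323,  0.22634047, -0.18592166,  1.15877782, -0.00133055,
        0.05463383]), 'qvel': array([0.06360653, 0.00749343, 0.00887905, 0.00146102, 0.0372473 ,
       0.05641154]), 'tau': array([ -1.30526584, -42.47083426,  29.41763341,  -0.16292728,
        -0.19729556,  -0.3805778 ]), 'tcp_pos': array([0.50930911, 0.1041545 , 0.18463748]), 'orientation': array([-8.75329398e-05,  3.32021401e-03,  9.99994259e-01, -6.70646867e-04]), 'wrist_force': array([ 0.19594469, -0.10318635, -0.59055765]), 'ft_torque': array([ 0.03069662, -0.02605288,  0.03553877]), 'grip_force': 59.066872000694275, 'finger_gap': 0.022397573111900698}
tip expected [351.1 226. ] collar [351.8 212.6] eye [349.6 228.7]
```

View pics/c2.png

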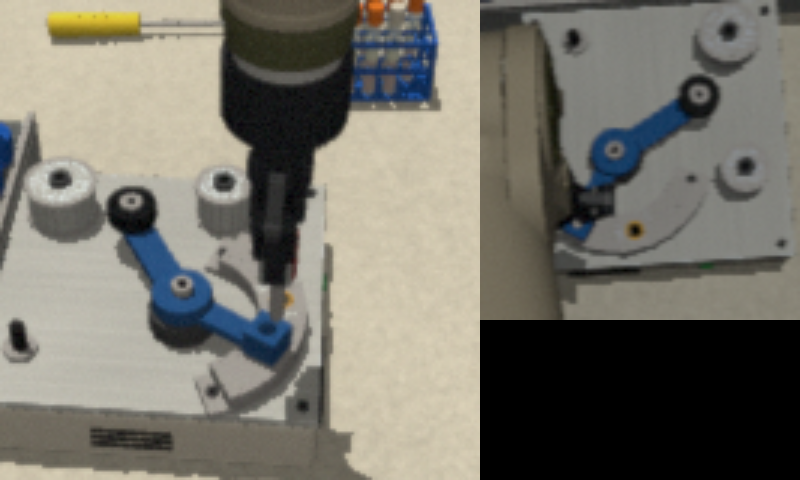

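The tip appears at about (352,226) in the side view and the eye hole at about (348.7,229.3), both near where I expected them. I'll check the shank line and eye to sub-pixel before going in.

```bash
python3 - <<'E'
from h import *
s=cv2.imread("pics/s2.png"); s0=cv2.imread("pics/side0.png")
d=cv2.absdiff(s,s0).max(2)
for v in range(213,231): print(v,s[v,345:361].max(1).tolist(),"| d",d[v,345:361].tolist())
hs=cv2.cvtColor(s0,cv2.COLOR_BGR2HSV)
print("eye V"); 
for v in range(222,240): print(v,hs[v,338:362,2].tolist())
t=cv2.cvtColor(cv2.imread("pics/top0.png"),cv2.COLOR_BGR2HSV)
print("top S/V")
for v in range(213,227): print(v,t[v,283:299,1].tolist(),t[v,283:299,2].tolist())
for x in(.511,.513,.515): print(x,proj("side",[x,.087,.103]),proj("top",[x,.087,.103]),proj("side",[x,.087,.09]))
E
```

```text
213 [152, 99, 68, 33, 22, 25, 25, 24, 23, 30, 72, 83, 109, 164, 177, 178] | d [7, 57, 92, 129, 145, 140, 139, 142, 143, 133, 88, 77, 60, 7, 4, 4]
214 [160, 131, 93, 65, 60, 33, 29, 32, 32, 37, 79, 94, 136, 165, 165, 168] | d [2, 23, 80, 113, 126, 152, 150, 152, 153, 126, 82, 76, 26, 2, 1, 2]
215 [176, 182, 168, 164, 150, 88, 64, 59, 64, 62, 105, 127, 155, 162, 162, 168] | d [2, 3, 23, 39, 41, 94, 116, 121, 115, 113, 59, 37, 6, 1, 2, 6]
216 [172, 184, 199, 187, 164, 91, 78, 81, 78, 86, 149, 160, 162, 167, 167, 165] | d [5, 4, 1, 7, 7, 73, 92, 87, 90, 80, 14, 5, 2, 6, 6, 2]
217 [141, 177, 178, 172, 158, 91, 82, 84, 85, 95, 167, 175, 167, 168, 166, 169] | d [4, 4, 4, 2, 7, 77, 86, 89, 75, 66, 3, 4, 2, 4, 1, 3]
218 [123, 163, 166, 167, 158, 93, 84, 85, 81, 84, 118, 160, 176, 170, 166, 168] | d [4, 3, 1, 5, 8, 78, 55, 29, 25, 28, 3, 1, 3, 5, 3, 3]
219 [109, 162, 167, 166, 159, 91, 81, 82, 87, 79, 91, 141, 179, 170, 167, 168] | d [4, 4, 5, 4, 10, 79, 30, 17, 14, 12, 3, 3, 2, 7, 4, 3]
220 [93, 157, 163, 165, 143, 86, 81, 83, 84, 81, 97, 149, 165, 166, 166, 168] | d [3, 4, 3, 3, 24, 87, 50, 
[... 4957 characters left out ...]
223 [10, 7, 24, 13, 17, 84, 190, 199, 198, 185, 116, 13, 13, 9, 7, 13] [75, 69, 65, 61, 59, 58, 74, 91, 98, 98, 77, 99, 120, 119, 117, 119]
224 [10, 4, 12, 17, 15, 4, 13, 84, 172, 168, 21, 7, 13, 13, 11, 13] [98, 70, 64, 60, 66, 60, 59, 61, 74, 73, 87, 112, 120, 121, 119, 121]
225 [12, 9, 16, 11, 18, 8, 22, 4, 26, 20, 10, 13, 10, 11, 13, 13] [105, 84, 82, 71, 71, 65, 58, 58, 58, 63, 102, 120, 122, 121, 119, 121]
226 [10, 8, 8, 10, 10, 4, 13, 13, 12, 15, 15, 9, 13, 15, 15, 10] [127, 128, 129, 105, 75, 65, 58, 57, 66, 101, 119, 119, 121, 122, 123, 122]
0.511 [350.6 228.8] [290.  219.7] [350.4 232.8]
0.513 [349.6 228.7] [290.  219.1] [349.4 232.8]
0.515 [348.7 228.7] [290.  218.4] [348.5 232.7]
```

Emit:
servo_tool --increments '[{"grip": 1,"x": -3,"y": -10,"z": 0,"roll": 0},{"grip": 1,"x": -2.5,"y": -10,"z": 10,"roll": 0},{"grip": 1,"x": 0,"y": 0,"z": 10,"roll": 0},{"grip": 1,"x": 0,"y": 0,"z": 0,"roll": 0},{"grip": 1,"x": 0,"y": 0,"z": 0,"roll": 0}]'

```text
clock: 5.92
tcp_pos: [0.5135, 0.0883, 0.1628]
orientation: [-0.002, 0.0, 1.0, 0.0]
wrist_force: [0.3, 0.4, -0.4]
finger_gap: 0.0226
grip_force: 59.1
```

Emit:
servo_tool --increments '[{"grip": 1,"x": 0,"y": 0,"z": 0,"roll": 0}]'

```text
clock: 6.0
tcp_pos: [0.5142, 0.0884, 0.1638]
orientation: [-0.001, 0.0, 1.0, -0.0]
wrist_force: [0.1, 0.2, -1.4]
finger_gap: 0.0223
grip_force: 59.1
```

Emit:
servo_tool --increments '[{"grip": 1,"x": 0,"y": -0.8,"z": 3,"roll": 0},{"grip": 1,"x": 0,"y": 0,"z": 3,"roll": 0},{"grip": 1,"x": 0,"y": 0,"z": 2,"roll": 0},{"grip": 1,"x": 0,"y": 0,"z": 2,"roll": 0},{"grip": 1,"x": 0,"y": 0,"z": 2,"roll": 0}]'

```text
clock: 6.42
tcp_pos: [0.5146, 0.0872, 0.1521]
orientation: [0.0, 0.001, 1.0, -0.0]
wrist_force: [-0.7, 1.4, -0.2]
finger_gap: 0.0224
grip_force: 59.1
```

Emit:
servo_tool --increments '[{"grip": 1,"x": 0,"y": 0,"z": 1.5,"roll": 0},{"grip": 1,"x": 0,"y": 0,"z": 1.5,"roll": 0},{"grip": 1,"x": 0,"y": 0,"z": 0,"roll": 0}]'

```text
clock: 6.67
tcp_pos: [0.5149, 0.0869, 0.1492]
orientation: [0.0, 0.001, 1.0, -0.0]
wrist_force: [0.9, -1.1, -1.7]
finger_gap: 0.0228
grip_force: 59.0
```

Emit:
servo_tool --increments '[{"grip": 1,"x": 0,"y": 0,"z": 3,"roll": 0},{"grip": 1,"x": 0,"y": 0,"z": 3,"roll": 0},{"grip": 1,"x": 0,"y": 0,"z": 3,"roll": 0},{"grip": 1,"x": 0,"y": 0,"z": 3,"roll": 0},{"grip": 1,"x": 0,"y": 0,"z": 0,"roll": 0}]'

```text
clock: 7.08
tcp_pos: [0.5149, 0.0867, 0.1367]
orientation: [0.0, 0.001, 1.0, -0.0]
wrist_force: [1.7, -3.4, -2.6]
finger_gap: 0.0226
grip_force: 58.8
```

```bash
python3 - <<'E'
from h import *
a=shot("side","s3"); s=env.get_state(); print(s["tcp_pos"],s["wrist_force"],s["ft_torque"])
cv2.imwrite("pics/s3c.png",cv2.resize(a[170:270,280:400],(720,600)))
E
```

```text
[0.51487798 0.08669946 0.13680147] [ 3.32152901 -2.5430264  -3.38572901] [-0.83109084 -0.70128207 -0.00517664]
```

View pics/s3c.png

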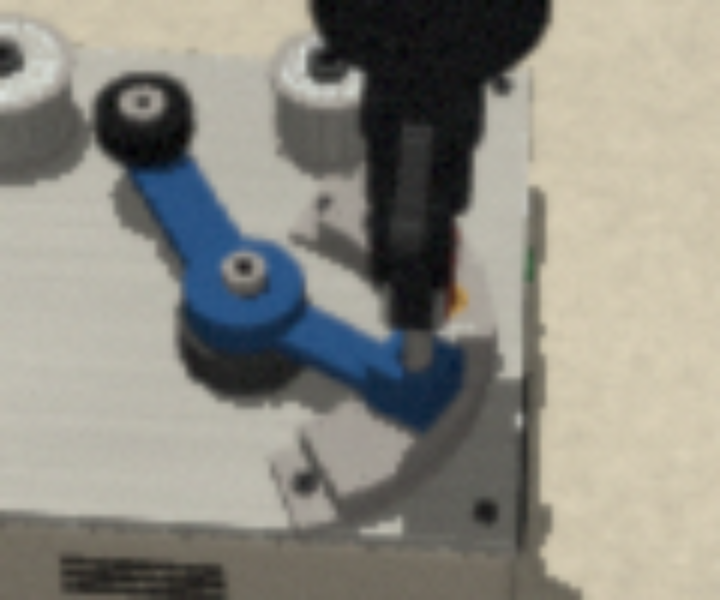

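The shank goes into the boss hole at about (415,365) in the crop, so the pin is in the eye. I'll grip firmer, go a bit deeper, then draw the lever along the arc in small steps.

Emit:
servo_tool --increments '[{"grip": 1,"x": 0,"y": 0,"z": 2,"roll": 0},{"grip": 1,"x": 0,"y": 0,"z": 1.5,"roll": 0},{"grip": 1,"x": 1.4,"y": -2.8,"z": 0,"roll": 0},{"grip": 1,"x": 1.5,"y": -2.9,"z": 0,"roll": 0},{"grip": 1,"x": 0,"y": 0,"z": 0,"roll": 0}]' --grip_force 100

```text
clock: 7.55
tcp_pos: [0.5128, 0.0823, 0.1339]
orientation: [0.001, 0.0, 1.0, 0.002]
wrist_force: [5.7, 2.4, -3.5]
finger_gap: 0.0217
grip_force: 98.0
```

Emit:
servo_tool --increments '[{"grip": 1,"x": 1.2,"y": -3,"z": 0,"roll": 0},{"grip": 1,"x": 1.2,"y": -3,"z": 0,"roll": 0},{"grip": 1,"x": 0.9,"y": -3.1,"z": 0,"roll": 0},{"grip": 1,"x": 0.9,"y": -3.1,"z": 0,"roll": 0},{"grip": 1,"x": 0,"y": 0,"z": 0,"roll": 0}]'

```text
clock: 7.97
tcp_pos: [0.509, 0.0707, 0.134]
orientation: [0.002, 0.0, 1.0, 0.002]
wrist_force: [6.0, 3.8, -2.5]
finger_gap: 0.0217
grip_force: 98.0
```

Emit:
servo_tool --increments '[{"grip": 1,"x": 0.2,"y": -3.1,"z": 0,"roll": 0},{"grip": 1,"x": 0.2,"y": -3.1,"z": 0,"roll": 0},{"grip": 1,"x": 0.4,"y": -3.2,"z": 0,"roll": 0},{"grip": 1,"x": 0.4,"y": -3.2,"z": 0,"roll": 0},{"grip": 1,"x": 0.1,"y": -3.2,"z": 0,"roll": 0}]'

```text
clock: 8.38
tcp_pos: [0.5072, 0.0563, 0.1341]
orientation: [0.001, -0.0, 1.0, 0.004]
wrist_force: [6.0, 7.9, -1.7]
finger_gap: 0.022
grip_force: 98.4
```

Emit:
servo_tool --increments '[{"grip": 1,"x": 0.1,"y": -3.2,"z": 0,"roll": 0},{"grip": 1,"x": -0.1,"y": -3.2,"z": 0,"roll": 0},{"grip": 1,"x": 0,"y": 0,"z": 0,"roll": 0},{"grip": 1,"x": 0,"y": 0,"z": 0,"roll": 0}]'

```text
clock: 8.72
tcp_pos: [0.5069, 0.0498, 0.1341]
orientation: [0.001, -0.0, 1.0, 0.003]
wrist_force: [4.2, 7.2, -0.2]
finger_gap: 0.0218
grip_force: 98.4
```

```bash
python3 - <<'E'
from h import *
a=shot("side","s4"); b=shot("top","t4"); s=env.get_state(); print(s["tcp_pos"],s["wrist_force"],s["ft_torque"])
cv2.imwrite("pics/c4.png",np.hstack([cv2.resize(a[170:260,290:380],(450,450)),cv2.copyMakeBorder(cv2.resize(b[170:240,270:340],(350,350)),0,100,0,0,cv2.BORDER_CONSTANT)]))
E
```

```text
[0.50694663 0.0498629  0.13406669] [ 3.89664561  7.177934   -0.85391114] [ 1.79368884 -1.04885528  0.0140349 ]
```

View pics/c4.png

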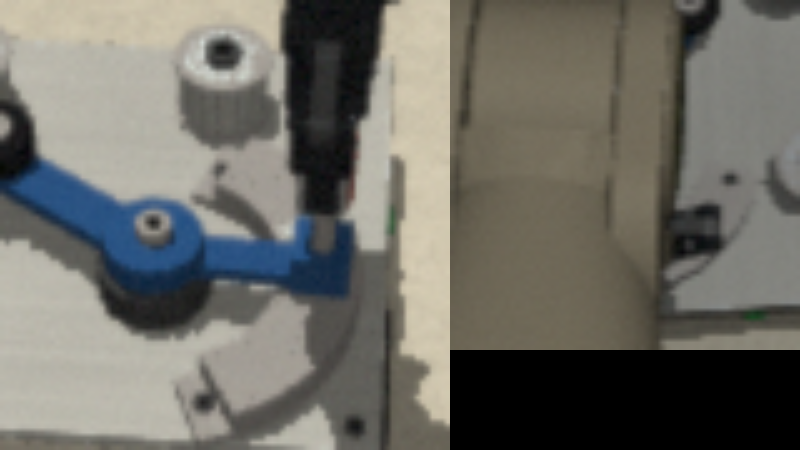

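The lever is now at about 180°, held by the pin in its eye. I'll go on another ~8 mm, then touch the plate lightly.

Emit:
servo_tool --increments '[{"grip": 1,"x": -0.4,"y": -2,"z": 0,"roll": 0},{"grip": 1,"x": -0.4,"y": -2,"z": 0,"roll": 0},{"grip": 1,"x": -0.3,"y": -2,"z": 0,"roll": 0},{"grip": 1,"x": -0.3,"y": -2,"z": 1,"roll": 0},{"grip": 1,"x": 0,"y": 0,"z": 1,"roll": 0}]'

```text
clock: 9.23
tcp_pos: [0.5074, 0.042, 0.1322]
orientation: [0.0, -0.0, 1.0, 0.004]
wrist_force: [1.7, 6.9, 5.2]
finger_gap: 0.0219
grip_force: 98.9
```

Emit:
servo_tool --increments '[{"grip": 1,"x": 0,"y": 0,"z": 1,"roll": 0},{"grip": 1,"x": 0,"y": 0,"z": 1,"roll": 0},{"grip": 1,"x": 0,"y": 0,"z": 1,"roll": 0},{"grip": 1,"x": 0,"y": 0,"z": 0,"roll": 0}]'

```text
clock: 9.57
tcp_pos: [0.5074, 0.0421, 0.1291]
orientation: [0.0, -0.0, 1.0, 0.004]
wrist_force: [2.2, 7.5, 2.4]
finger_gap: 0.0219
grip_force: 98.9
```

Emit:
servo_tool --increments '[{"grip": 1,"x": 0,"y": 0,"z": 1,"roll": 0},{"grip": 1,"x": 0,"y": 0,"z": 1,"roll": 0},{"grip": 1,"x": 0,"y": 0,"z": 0,"roll": 0}]'

```text
clock: 9.82
tcp_pos: [0.5076, 0.0421, 0.1282]
orientation: [0.001, -0.0, 1.0, 0.003]
wrist_force: [-0.4, 7.6, 10.5]
finger_gap: 0.0217
grip_force: 99.7
```

Plate contact came at about 10 N where expected. Now I'll slide slowly.

Emit:
servo_tool --increments '[{"grip": 1,"x": -0.2,"y": -1.2,"z": -0.4,"roll": 0},{"grip": 1,"x": -0.2,"y": -1.2,"z": 0,"roll": 0},{"grip": 1,"x": -0.2,"y": -1.2,"z": 0,"roll": 0},{"grip": 1,"x": 0,"y": 0,"z": 0,"roll": 0}]'

```text
clock: 10.15
tcp_pos: [0.5079, 0.0398, 0.1282]
orientation: [0.001, -0.001, 1.0, 0.005]
wrist_force: [0.6, 11.7, 8.3]
finger_gap: 0.022
grip_force: 99.5
```

Emit:
servo_tool --increments '[{"grip": 1,"x": -0.2,"y": -1.2,"z": 0,"roll": 0},{"grip": 1,"x": -0.3,"y": -1.2,"z": 0,"roll": 0},{"grip": 1,"x": 0,"y": 0,"z": 0,"roll": 0}]'

```text
clock: 10.4
tcp_pos: [0.5085, 0.037, 0.1282]
orientation: [0.001, -0.001, 1.0, 0.005]
wrist_force: [0.3, 9.9, 7.1]
finger_gap: 0.022
grip_force: 99.4
```

Emit:
servo_tool --increments '[{"grip": 1,"x": -0.2,"y": -1.2,"z": 0,"roll": 0},{"grip": 1,"x": -0.3,"y": -1.2,"z": 0,"roll": 0},{"grip": 1,"x": 0,"y": 0,"z": 0,"roll": 0}]'

```text
clock: 10.65
tcp_pos: [0.5089, 0.0341, 0.1277]
orientation: [0.0, -0.001, 1.0, 0.004]
wrist_force: [2.0, 8.7, 4.6]
finger_gap: 0.0215
grip_force: 99.3
```

Emit:
servo_tool --increments '[{"grip": 1,"x": -0.1,"y": -0.6,"z": 0,"roll": 0},{"grip": 1,"x": -0.1,"y": -0.6,"z": 0,"roll": 0},{"grip": 1,"x": 0,"y": 0,"z": 0,"roll": 0}]'

```text
clock: 10.9
tcp_pos: [0.5092, 0.0329, 0.1277]
orientation: [0.0, -0.001, 1.0, 0.004]
wrist_force: [1.5, 9.2, 2.9]
finger_gap: 0.0221
grip_force: 99.3
```

Emit:
servo_tool --increments '[{"grip": 1,"x": 0,"y": 0,"z": 0.5,"roll": 0},{"grip": 1,"x": 0,"y": 0,"z": 0.5,"roll": 0},{"grip": 1,"x": 0,"y": 0,"z": 0,"roll": 0}]'

```text
clock: 11.15
tcp_pos: [0.5089, 0.0329, 0.1266]
orientation: [0.0, -0.0, 1.0, 0.004]
wrist_force: [0.5, 8.4, 3.7]
finger_gap: 0.0216
grip_force: 99.2
```

Emit:
servo_tool --increments '[{"grip": 1,"x": 0,"y": 0,"z": 1,"roll": 0},{"grip": 1,"x": 0,"y": 0,"z": 1,"roll": 0},{"grip": 1,"x": 0,"y": 0,"z": 1,"roll": 0},{"grip": 1,"x": 0,"y": 0,"z": 0,"roll": 0}]'

```text
clock: 11.48
tcp_pos: [0.5089, 0.0329, 0.1235]
orientation: [0.0, -0.0, 1.0, 0.004]
wrist_force: [1.4, 9.6, 2.7]
finger_gap: 0.0216
grip_force: 99.0
```

The pin is dropping freely into the lock hole. Home should be near TCP z 0.113.

Emit:
servo_tool --increments '[{"grip": 1,"x": 0,"y": 0,"z": 1.5,"roll": 0},{"grip": 1,"x": 0,"y": 0,"z": 1.5,"roll": 0},{"grip": 1,"x": 0,"y": 0,"z": 1.5,"roll": 0},{"grip": 1,"x": 0,"y": 0,"z": 1.5,"roll": 0},{"grip": 1,"x": 0,"y": 0,"z": 0,"roll": 0}]'

```text
clock: 11.9
tcp_pos: [0.5089, 0.0329, 0.1174]
orientation: [0.0, -0.0, 1.0, 0.004]
wrist_force: [1.4, 8.7, 1.6]
finger_gap: 0.022
grip_force: 98.9
```

Emit:
servo_tool --increments '[{"grip": 1,"x": 0,"y": 0,"z": 1.5,"roll": 0},{"grip": 1,"x": 0,"y": 0,"z": 1,"roll": 0},{"grip": 1,"x": 0,"y": 0,"z": 1,"roll": 0},{"grip": 1,"x": 0,"y": 0,"z": 0,"roll": 0}]'

```text
clock: 12.23
tcp_pos: [0.5089, 0.0328, 0.1139]
orientation: [0.0, -0.001, 1.0, 0.004]
wrist_force: [1.9, 8.6, 2.4]
finger_gap: 0.0215
grip_force: 99.0
```

Emit:
servo_tool --increments '[{"grip": 1,"x": 0,"y": 0,"z": 0.7,"roll": 0},{"grip": 1,"x": 0,"y": 0,"z": 0.7,"roll": 0},{"grip": 1,"x": 0,"y": 0,"z": 0.7,"roll": 0},{"grip": 1,"x": 0,"y": 0,"z": 0,"roll": 0}]'

```text
clock: 12.57
tcp_pos: [0.5092, 0.0325, 0.1134]
orientation: [0.001, -0.0, 1.0, 0.003]
wrist_force: [-2.3, 8.3, 13.3]
finger_gap: 0.0219
grip_force: 100.3
```

It seats at 0.1134 with a light 13 N push. I'll ease the side load onto the pin gradually before opening.

Emit:
servo_tool --increments '[{"grip": 1,"x": 0,"y": 0.7,"z": 0,"roll": 0},{"grip": 1,"x": 0,"y": 0.7,"z": 0,"roll": 0},{"grip": 1,"x": 0,"y": 0.7,"z": 0,"roll": 0},{"grip": 1,"x": 0,"y": 0.7,"z": 0,"roll": 0},{"grip": 1,"x": 0,"y": 0,"z": 0,"roll": 0}]'

```text
clock: 12.98
tcp_pos: [0.5088, 0.0344, 0.1133]
orientation: [0.0, -0.0, 1.0, 0.002]
wrist_force: [-3.2, 5.0, 13.8]
finger_gap: 0.0218
grip_force: 100.2
```

Emit:
servo_tool --increments '[{"grip": 1,"x": 0,"y": 0.7,"z": -0.3,"roll": 0},{"grip": 1,"x": 0,"y": 0.7,"z": -0.3,"roll": 0},{"grip": 1,"x": 0,"y": 0.3,"z": 0,"roll": 0},{"grip": 1,"x": 0,"y": 0,"z": 0,"roll": 0}]'

```text
clock: 13.32
tcp_pos: [0.5088, 0.0347, 0.1134]
orientation: [0.0, 0.0, 1.0, 0.001]
wrist_force: [-3.0, 0.2, 10.3]
finger_gap: 0.0217
grip_force: 99.6
```

Emit:
servo_tool --increments '[{"grip": 1,"x": -0.3,"y": 0,"z": -0.5,"roll": 0},{"grip": 1,"x": 0,"y": 0,"z": -0.3,"roll": 0},{"grip": 0.5,"x": 0,"y": 0,"z": 0,"roll": 0},{"grip": 0.4,"x": 0,"y": 0,"z": 0,"roll": 0},{"grip": 0.3,"x": 0,"y": 0,"z": 0,"roll": 0}]' --grip_force 40

```text
clock: 13.73
tcp_pos: [0.5091, 0.0341, 0.1125]
orientation: [-0.001, 0.001, 1.0, 0.0]
wrist_force: [0.9, 0.2, -0.2]
finger_gap: 0.0573
grip_force: 0.0
```

Emit:
servo_tool --increments '[{"grip": 0.2,"x": 0,"y": 0,"z": 0,"roll": 0},{"grip": 0.2,"x": 0,"y": 0,"z": 0,"roll": 0},{"grip": 0.2,"x": 0,"y": 0,"z": 0,"roll": 0}]'

```text
clock: 13.98
tcp_pos: [0.5095, 0.0339, 0.1128]
orientation: [-0.0, 0.001, 1.0, 0.0]
wrist_force: [0.3, -0.1, 0.3]
finger_gap: 0.0682
grip_force: 0.0
```

Open and clear of the pin. Now straight up and away, then a check picture.

Emit:
servo_tool --increments '[{"grip": 0.2,"x": 0,"y": 0,"z": -10,"roll": 0},{"grip": 0.2,"x": 0,"y": 0,"z": -20,"roll": 0},{"grip": 0.2,"x": 0,"y": 0,"z": -30,"roll": 0},{"grip": 0.2,"x": 0,"y": 0,"z": -30,"roll": 0},{"grip": 0.2,"x": 0,"y": 0,"z": -30,"roll": 0}]'

```text
clock: 14.4
tcp_pos: [0.5093, 0.0339, 0.2349]
orientation: [-0.0, 0.001, 1.0, -0.0]
wrist_force: [1.1, -0.1, -0.1]
finger_gap: 0.0685
grip_force: 0.0
```

Emit:
servo_tool --increments '[{"grip": 0.2,"x": 5,"y": -40,"z": -10,"roll": 0},{"grip": 0.2,"x": 10,"y": -40,"z": 0,"roll": 0},{"grip": 0.2,"x": 10,"y": -40,"z": 0,"roll": 0},{"grip": 0.2,"x": 10,"y": -40,"z": 0,"roll": 0},{"grip": 0.2,"x": 0,"y": -40,"z": 0,"roll": 0}]'

```text
clock: 14.82
tcp_pos: [0.4727, -0.1673, 0.2444]
orientation: [0.0, 0.001, 1.0, -0.0]
wrist_force: [0.2, 1.0, -0.4]
finger_gap: 0.0682
grip_force: 0.0
```

Emit:
servo_tool --increments '[{"grip": 0.2,"x": 0,"y": -20,"z": 0,"roll": 0},{"grip": 0.2,"x": 0,"y": 0,"z": 0,"roll": 0},{"grip": 0.2,"x": 0,"y": 0,"z": 0,"roll": 0}]'

```text
clock: 15.07
tcp_pos: [0.4741, -0.1872, 0.2435]
orientation: [0.0, 0.002, 1.0, 0.0]
wrist_force: [1.3, -0.5, -0.1]
finger_gap: 0.068
grip_force: 0.0
```

```bash
python3 - <<'E'
from h import *
a=shot("side","s5"); b=shot("top","t5")
cv2.imwrite("pics/c5.png",np.hstack([cv2.resize(a[150:260,270:380],(440,440)),cv2.copyMakeBorder(cv2.resize(b[160:250,260:350],(360,360)),0,80,0,0,cv2.BORDER_CONSTANT)]))
print("red",blobs(a,(0,130,60),(8,255,255),10),blobs(b,(0,130,60),(8,255,255),10))
print("knob if home",proj("side",[.507,.0355,.127]),"15mm up",proj("side",[.507,.0355,.142]))
E
```

```text
red [([354, 113, 4, 3, 12], [355.5, 114.0]), ([361, 120, 5, 9, 34], [363.3, 123.4]), ([249, 135, 6, 9, 44], [251.7, 139.0]), ([350, 196, 11, 19, 158], [354.7, 204.0])] [([354, 125, 4, 5, 18], [355.5, 127.2]), ([303, 217, 8, 7, 39], [306.3, 219.8])]
knob if home [354.9 204. ] 15mm up [355.2 199.1]
```

View pics/c5.png

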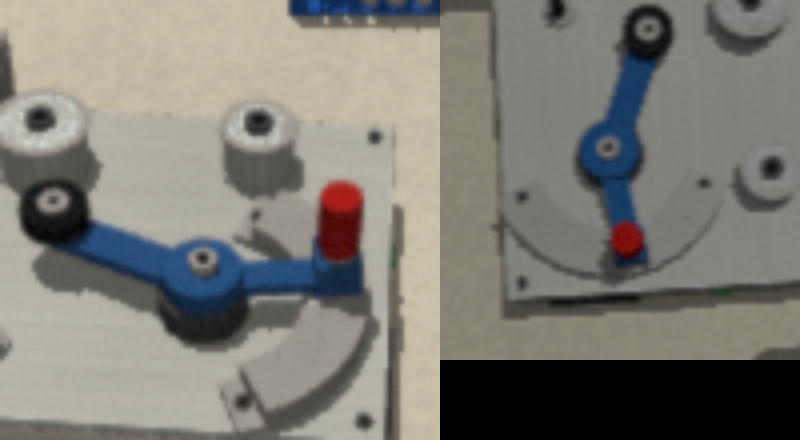

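The lever is held at about 191°. The knob sits at side pixel (354.7,204.0), against (354.9,204.0) predicted for fully home.

```bash
python3 -c "
from workcell import env
print(env.hand_in())"
```

```text
the job is handed in; nothing more can be done
None
```

The locking pin is fully home in the lock hole and holds the tensioner lever back at about 0.7 rad; I handed the job in at about 15 s on the robot clock.

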